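# Square up the swivel fence of an inspection fixture plate

## Task

The blue swivel fence on the grey fixture plate has been knocked out of true and must stand square to the plate's front edge again. Take the steel engineer's square from its wooden tray, lay its blade on the plate with the stock flush against the front edge, and slide it along that edge against the fence until the fence has swung flush along the outer edge of the blade. Then take the square off without shifting the fence and lay it back in its tray as it was, leaving the parts and gauges around the work where they are.

Things in the scene. Friction and masses are not known exactly. Their poses are not given: they have to be found in the camera images.
- square: Loose steel engineer's square, 0.33 kg: thick grey stock, thin bright blade at a right angle from one end of it. Origin: underside of the stock, below its inner face, at the blade's outer edge. x along the blade, z up. Stock: x -16 to 0, y -85 to 0, z 0 to 24 mm. Blade: x 0 to 109, y -22 to 0, z 10.5 to 14.5 mm. The stock stands on the desk while the blade lies over the 10 mm plate.
- square_grip (a point): Good place to grip the square: middle of the stock's width (16 mm, fingers closing along the square's x), beside the blade; in the square's frame (-8, -52, 18) mm. Keep the tip of the inner finger more than 12 mm above the stock's underside: plate and tray bed lie below it.
- blade_edge (a point): Point on the outer edge of the square's blade, halfway along it; square's own frame (55, 0, 12.5) mm.
- plate: Grey anodised fixture plate 200 x 240 x 10 mm with a grid of small holes, fixed on the desk; steel rail 16 mm high along its back. Origin: centre of its underside; x to the back, y left, z up. Front edge (upright face) at x = -100 mm. With the square in place its axes are parallel to the plate's and its origin is at x -100, y +50, z 0 mm.
- fence (a joint): Blue fence bar on the plate, 100 x 16 mm, top 23.5 mm above the plate; turns about an upright screw with black star knob (top 44 mm above the plate) at mid-length. The screw is nipped: the bar turns stiffly and stays as put. 0 = square to the front edge, positive anticlockwise from above (rad). Its bright working face looks to the plate's -y, 8 mm from the screw axis.
- fence_pivot (a point): On the fence's screw axis at the top of the bar; in the plate's frame at x = -45, y = +58, z = 33.5 mm.
- tray: Fitted wooden tray of the square, 190 x 130 x 17 mm, fixed, felt-lined. Origin: centre of its underside; z up. At its -x end a trough for the stock runs across it (x -88 to -41 mm, floor 5 mm high, 118 mm long along y); beyond it lies the bed under the blade, 15 mm high. Rim 17 mm high, 10 mm round the trough.
- tray_rest (a point): Where the square's origin belongs in the tray, the square's axes parallel to the tray's; in the tray's frame (-55, 42, 5) mm.
- ring_gauge: Bystander: loose steel ring gauge, 65 mm across, 20 mm high; origin at the centre of its underside.
- caliper: Bystander: loose steel caliper, 72 x 233 x 11 mm, lying flat; origin at the centre of its underside.
- sleeve_tall: Bystander: loose dark steel sleeve, 38 mm across, 52 mm high, standing upright; origin at the centre of its foot.
- plug_gauge: Bystander: loose plug gauge, 19 mm thick, 98 mm long, lying; origin at the centre of its underside.

How it is judged:
By the outcome, as a careful person would: the job done as asked, in the order asked, and still so for the second after the job is handed in, with the robot touching nothing.
It also fails if it takes over 48 s, if anything falls off the work surface, if the arm or the gripper's body presses on something with over 40 N, if the wrist force passes 120 N, or if a joint passes its speed limit or range.

## Robot

A 6-joint arm with a two-finger parallel gripper is mounted at the origin on a cart in front of the work surface, level with it; the furniture and walls round the work are solid. World frame = base frame: x ahead of the robot, y to its left, z up, the work surface at z = 0. Lengths are in mm, angles in degrees, forces in N, time in s.
With the tool pointing down it reaches from about 300 to 850 mm from the base axis. Payload 4.2 kg.
Tool frame: the origin (TCP) lies midway between the tips of the shut fingers; the grasp point (between the pads) lies 19 mm behind it; z points along the fingers, y is the line along which they close (so a half turn about z gives the same grasp; the last joint's range is limited). The gripper opens to 91 mm and grips with 3 to 60 N. Pads are 32 mm wide; open, the fingers measure 118 mm over their backs; the gripper's body (76 mm by 178 mm) begins 60 mm behind the grasp point.
Start: joints at [64.63, 18.312, 89.639, -0, 72.044, -1.146], TCP at [235.936, 524.383, 213.976] pointing down, gripper open.
Joint ranges: [-177.97, 177.97], [-48.28, 115.42], [12.27, 149.76], [-77.06, 257.06], [2.81, 150.46], [-146.56, 146.56]. Speed limits (degrees/s): [147.25, 147.25, 180, 180, 180, 180].

## Interface

Orientations are given as [roll, pitch, yaw] about the fixed x, y, z axes, in that order (R = Rz(yaw) Ry(pitch) Rx(roll)).
In Python, from workcell import state, grab_frame, camera_model, workorder gives the robot as it stands.
- The arm moves only by the tool carry_out, never from a script. Its argument "commands" is a list of rows, each a list of 7 numbers: the turn, a rotation vector about the tool's x, y, z in degrees, then the shift along the tool's x, y, z in mm, then the opening, from -1 (shut) to 1 (fully open). In form: [[ax, ay, az, dx, dy, dz, hand], ...]. A call has 1 to 20 rows; each row is the pose to reach, as a shift and turn from the pose commanded when the call began, along the tool's axes at that moment; what a row does not reach only later rows make up. A row lasts 1/10 s, in which the tool goes at most 50 mm and 8.59 degrees, less where a joint would pass 70% of its speed; a pose out of reach is approached as far as the arm can. A call with a gripper value outside its range is refused whole. The fingers move at their own pace and stop on an object; "force" is the grip in N (left out, the last holds). Time passes only in rows, so rows that repeat a pose let the fingers close. It gives the time, the measured TCP pose, the force, the opening and the grip force at its end, in the units of the state.
- state(): the state, without advancing time (a new reading comes with each control period).
- grab_frame(name): name is "side" or "top" or "wrist"; returns the picture (384x512x3 uint8, red, green, blue); there is no depth.
- camera_model(name): a dict with "fx", "fy", "cx", "cy" (pixels), "dist" ([k1, k2, p1, p2, k3] as OpenCV has them; the pictures are not rectified), "origin" and "rotation" of the camera in the world; the wrist camera has in their place "mount" (4x4, takes a point from camera to tool coordinates, whose origin is the TCP and whose axes are the flange's). Camera axes: x right, y up, looking along -z (the intrinsics and any distortion apply to the point x, -y, -z); pixel columns grow to the right and rows downward; lengths in mm; the calibration is good to about 2 mm. A picture is of the moment at which its call begins: read the wrist's pose just before it. camera_model takes no time and is no camera call.
- workorder.job_done(): hands the job in; it is judged then, once.
The state is a dict: "time_s": time; "qpos": joint angles; "qvel": joint speeds; "effort": joint torques, N m; "ee_pos": TCP position; "ee_rot": TCP orientation; "force": force on the tool from outside, world axes, zero at the start; "torque": the same for the moment, N m; "gripper_width": finger opening in mm; "gripper_force": force on a finger pad.
Only numpy, scipy, OpenCV 4.12 (cv2) and the standard library are available. Lean on these libraries where they do the work, as an engineer would, in place of code of your own. Each camera call takes 0.05 s, during which the arm holds its last target. There are 200 camera calls.

## Working session

There is one attempt and no reset: what is moved stays moved. The work goes in short steps, Python scripts to look and compute and a tool call to move; the robot and the scene stay as the last step left them, time stands still between calls to the robot, and variables do not carry over. Pictures are saved under pics/ and viewed, at most 10 in all, crops included, and the job is handed in when it is done.

Besides the shell and the picture viewer there is one more tool, called after "Emit:" in YAML: its name, and indented under it one key for each argument. carry_out: Moves the arm, as the interface text tells. Its arguments: {"type":"object","properties":{"commands":{"type":"array"},"force":{"type":"number"}},"required":["commands"]}

```bash
ls; mkdir -p pics; python3 - <<'E'
from workcell import state, grab_frame, camera_model
import cv2
s=state();print(s)
for n in("top","side"):
    cv2.imwrite(f"pics/{n}0.png",grab_frame(n)[:,:,::-1]);print(n,camera_model(n))
print(camera_model("wrist"))
E
```

```text
pics
{'time_s': 0.0, 'qpos': array([ 6.46323719e+01,  1.83506602e+01,  8.97059557e+01,  6.76109718e-04,
        7.20439453e+01, -1.14762101e+00]), 'qvel': array([ 0.00573874, -0.0746348 ,  0.07822124,  0.04659967,  0.07128523,
       -0.03295491]), 'effort': array([-2.20507286e-04, -4.12450111e+01, -2.31978339e+01,  7.30304746e-02,
        4.55464376e-02, -1.25202373e-04]), 'ee_pos': array([235.68422493, 523.92576397, 213.13316913]), 'ee_rot': array([-1.79899472e+02, -2.65676339e-03,  1.55779782e+02]), 'force': array([ 1.13452074, -0.48228309,  0.07004832]), 'torque': array([-0.04483173, -0.02929157,  0.02808513]), 'gripper_force': 0.0, 'gripper_width': 91.2229117244707}
top {'fx': 380.40246035609096, 'fy': 380.40246035609096, 'cx': 259.6985617884906, 'cy': 187.2450974303812, 'dist': array([-0.07381342,  0.        ,  0.        ,  0.        ,  0.        ]), 'origin': array([ 220.59590931, -142.20395983, 1308.42883958]), 'rotation': array([ 12.30481679,   0.2720686 , -90.28537292])}
side {'fx': 454.1842830668991, 'fy': 454.1842830668991, 'cx': 259.3589781945512, 'cy': 194.23565799154335, 'dist': array([-0.11479568,  0.        ,  0.        ,  0.        ,  0.        ]), 'origin': array([  328.46503198, -1195.12085073,   924.9860519 ]), 'rotation': array([50.59663907, -0.17444872, -6.93186464])}
{'fx': 331.77360589711685, 'fy': 331.77360589711685, 'cx': 251.6920277451084, 'cy': 185.22853212845766, 'dist': array([-0.040395,  0.      ,  0.      ,  0.      ,  0.      ]), 'mount': array([[-1.34413818e-03,  9.63977561e-01,  2.65980177e-01,
         7.43122036e+01],
       [ 9.99999086e-01,  1.33472414e-03,  2.16154573e-04,
        -1.07581289e+00],
       [-1.46642006e-04,  2.65980224e-01, -9.63978474e-01,
        -1.70623782e+02],
       [ 0.00000000e+00,  0.00000000e+00,  0.00000000e+00,
         1.00000000e+00]])}
```

View pics/top0.png

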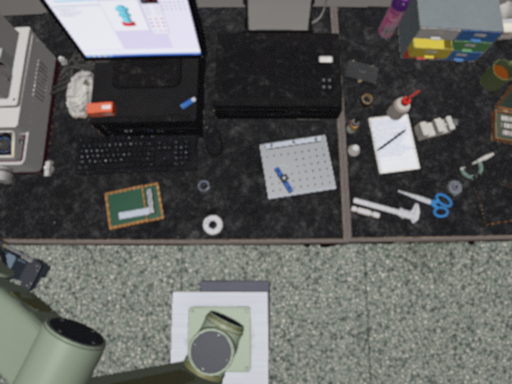

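View pics/side0.png

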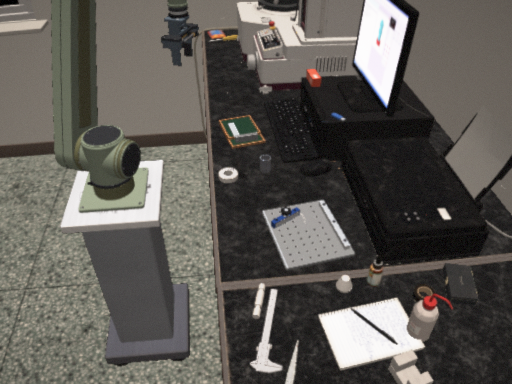

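The top view shows the tray with the square at about (133,206) px and the plate at (297,167). The fence is at (284,180), the ring at (212,225) and the sleeve at (203,186). I'll enlarge that area.

```bash
cat > h.py <<'E'
import numpy as np, cv2
from scipy.spatial.transform import Rotation as R
from workcell import state, grab_frame, camera_model
def rot(r): return R.from_euler('xyz',r,degrees=True).as_matrix()
def cam(n,s=None):
    c=camera_model(n); K=np.array([[c['fx'],0,c['cx']],[0,c['fy'],c['cy']],[0,0,1.]])
    if n!='wrist': return K,np.array(c['dist']),np.array(c['origin']),rot(c['rotation'])
    M=c['mount'];A=rot(s['ee_rot'])
    return K,np.array(c['dist']),A@M[:3,3]+s['ee_pos'],A@M[:3,:3]
F=np.diag([1,-1,-1.])
def px2w(C,uv,z):
    K,d,o,A=C; uv=np.array(uv,float).reshape(-1,1,2)
    p=cv2.undistortPoints(uv,K,d)[:,0]; r=np.c_[p,np.ones(len(p))]@F@A.T
    t=(np.broadcast_to(z,len(p))-o[2])/r[:,2]; return o+r*t[:,None]
def w2px(C,P):
    K,d,o,A=C; q=(np.array(P,float).reshape(-1,3)-o)@A@F
    return cv2.projectPoints(q,np.zeros(3),np.zeros(3),K,d)[0][:,0]
E
python3 - <<'E'
from h import *
im=cv2.imread('pics/top0.png')[125:245,95:345]
cv2.imwrite('pics/top0c.png',cv2.resize(im,None,fx=3.2,fy=3.2,interpolation=cv2.INTER_CUBIC))
C=cam('top')
for n,p,z in [('tray',(133,206),15),('plate',(297,167),10),('ring',(212,225),20),('sleeve',(203,186),52),('caliper',(385,208),5),('plug',(365,211),10)]: print(n,px2w(C,p,z).round())
E
```

```text
tray [[439. 304.  15.]]
plate [[ 576. -270.   10.]]
ring [[371.  25.  20.]]
sleeve [[500.  55.  52.]]
caliper [[ 428. -574.    5.]]
plug [[ 417. -502.   10.]]
```

View pics/top0c.png

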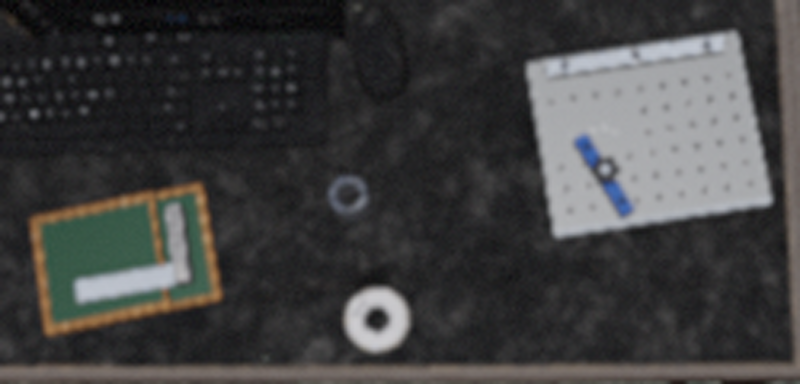

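The crop shows the stock at about (177,240) and the blade running left to (75,290), so the square's yaw is about 99°. The plate's front edge runs from (555,235) to (770,203), giving a plate yaw of about 8.5°. The fence is about +24° out. Next I'll move over the tray for a close look.

```bash
cat >> h.py <<'E'
def delta(s,pos,yaw):
    A=rot(s['ee_rot']); T=rot([180,0,yaw])
    return R.from_matrix(A.T@T).as_rotvec(degrees=True).round(2), (A.T@(np.array(pos)-s['ee_pos'])).round(1)
E
python3 - <<'E'
from h import *
C=cam('top');p=px2w(C,(150.3,200),25)[0];print(p)
print(delta(state(),[p[0]-15,p[1]+30,130],189))
E
```

```text
[457.7488476  240.62985059  25.        ]
(array([-9.000e-02, -3.000e-02, -3.322e+01]), array([-292.7, -146. ,   83.5]))
```

Emit:
carry_out:
  commands:
    - [0,0,-33.2,-292.7,-146,83.5,1]
    - [0,0,-33.2,-292.7,-146,83.5,1]
    - [0,0,-33.2,-292.7,-146,83.5,1]
    - [0,0,-33.2,-292.7,-146,83.5,1]
    - [0,0,-33.2,-292.7,-146,83.5,1]
    - [0,0,-33.2,-292.7,-146,83.5,1]
    - [0,0,-33.2,-292.7,-146,83.5,1]
    - [0,0,-33.2,-292.7,-146,83.5,1]
    - [0,0,-33.2,-292.7,-146,83.5,1]
    - [0,0,-33.2,-292.7,-146,83.5,1]
    - [0,0,-33.2,-292.7,-146,83.5,1]

```text
time_s: 1.2
ee_pos: [442.3, 272.4, 130.8]
ee_rot: [180.0, 0.0, -170.9]
force: [-0.7, 0.0, 0.9]
gripper_width: 91.4
gripper_force: 0.0
```

```bash
python3 - <<'E'
from h import *
import json
s=state();im=grab_frame('wrist')[:,:,::-1]
json.dump({k:np.array(s[k]).tolist() for k in('ee_pos','ee_rot')},open('s1.json','w'))
print(s['time_s'],s['ee_pos'],s['ee_rot'],s['qvel'].max(),s['force'])
cv2.imwrite('pics/w1.png',im); cv2.imwrite('pics/w1b.png',cv2.resize(im,(800,600),interpolation=cv2.INTER_CUBIC))
E
```

```text
1.2 [442.3278865  272.35888744 130.80300752] [ 1.79969857e+02  2.66768973e-02 -1.70908614e+02] 0.2628408356234904 [-0.68027909  0.00857369  0.85479751]
```

View pics/w1b.png

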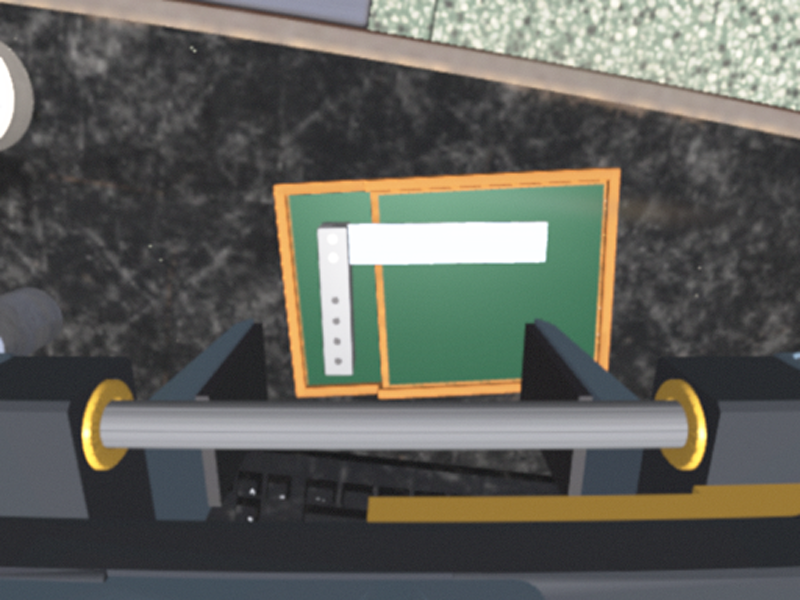

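The square lies in the tray. Stock top corners are (319,226), (326,376) and (353,374), and the blade's outer edge runs from (350,224) to (547,222). I'll fit poses for the square and the tray.

```bash
cat >> h.py <<'E'
from scipy.optimize import least_squares
def fit(C,pts,uv,z0,x0):
    pts=np.array(pts,float);uv=np.array(uv,float)
    def W(p): return np.c_[pts[:,:2]@rot([0,0,p[2]])[:2,:2].T+p[:2],pts[:,2]+z0]
    r=least_squares(lambda p:(w2px(C,W(p))-uv).ravel(),x0,x_scale=[1,1,.5],loss='soft_l1')
    return r.x, r.fun.reshape(-1,2)
E
python3 - <<'E'
from h import *
import json
s=json.load(open('s1.json'));s={k:np.array(v) for k,v in s.items()};C=cam('wrist',s)
g=cv2.imread('pics/w1.png',0)
k=.64
f=lambda l:(np.array(l,float)+.5)*k-.5
sq=[(-16,0,24),(0,-85,24),(-16,-85,24),(109,0,14.5),(109,-22,14.5)]
p,r=fit(C,sq,f([(319,226),(353,374),(326,376),(547,222),(546,262)]),5,[430,240,99]);print(p.round(2),r.round(1).tolist())
tr=[(-95,65,17),(95,65,17),(-95,-65,17),(95,-65,17)]
q,r=fit(C,tr[:3],f([(275,185),(620,169),(298,397)]),0,[439,304,99]);print(q.round(2),r.round(1).tolist())
d=rot([0,0,-q[2]])[:2,:2]@(p[:2]-q[:2]);print('sq in tray',d)
G=rot([0,0,p[2]])@[-8,-52,0]+[p[0],p[1],0];print('grip',G)
print(delta(state(),[G[0],G[1],60],p[2]+90),delta(state(),[G[0],G[1],18.5],p[2]+90))
E
```

```text
[412.33 242.    99.59] [[-0.7, 0.5], [0.1, 0.4], [-0.5, -0.7], [1.3, 0.1], [0.2, -0.3]]
[442.26 304.74 101.66] [[-0.6, -0.4], [3.4, -0.3], [-0.6, 3.2]]
sq in tray [-55.38910723  41.99401165]
grip [464.93291986 242.77426316   0.        ]
(array([ 0.02,  0.03, -0.49]), array([-17.6, -32.8,  70.8])) (array([ 0.02,  0.03, -0.49]), array([-17.6, -32.8, 112.3]))
```

Emit:
carry_out:
  commands:
    - [0,0,-0.5,-17.6,-32.8,50,-0.1]
    - [0,0,-0.5,-17.6,-32.8,70,-0.1]
    - [0,0,-0.5,-17.6,-32.8,85,-0.1]
    - [0,0,-0.5,-17.6,-32.8,95,-0.1]
    - [0,0,-0.5,-17.6,-32.8,104,-0.1]
    - [0,0,-0.5,-17.6,-32.8,110.8,-0.1]
    - [0,0,-0.5,-17.6,-32.8,110.8,-0.1]
    - [0,0,-0.5,-17.6,-32.8,110.8,-0.1]

```text
time_s: 2.05
ee_pos: [465.7, 241.9, 20.1]
ee_rot: [180.0, 0.1, -170.5]
force: [-0.0, 0.3, 0.4]
gripper_width: 41.0
gripper_force: 0.0
```

```bash
python3 - <<'E'
from h import *
s=state();print(s['ee_pos'],s['ee_rot'],s['gripper_width'],s['force']);im=grab_frame('wrist')[:,:,::-1]
cv2.imwrite('pics/w2.png',cv2.resize(im,(800,600),interpolation=cv2.INTER_CUBIC))
E
```

```text
[465.74519209 241.93674443  20.14430484] [ 1.79978722e+02  6.04880162e-02 -1.70495824e+02] 40.984532836419135 [-0.03295788  0.32633636  0.37873574]
```

View pics/w2.png

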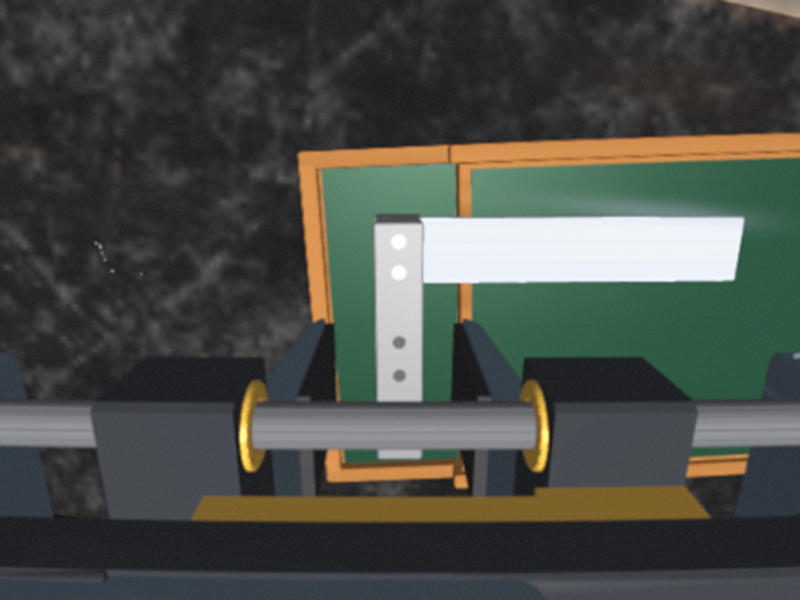

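The fingers straddle the stock, which is centred at about x=399 and aligned with the tool. I'll close and lift straight up.

Emit:
carry_out:
  commands:
    - [0,0,0,0,0,0,-1]
    - [0,0,0,0,0,0,-1]
    - [0,0,0,0,0,0,-1]
    - [0,0,0,0,0,0,-1]
    - [0,0,0,0,0,0,-1]
    - [0,0,0,0,0,0,-1]
    - [0,0,0,0,0,-5,-1]
    - [0,0,0,0,0,-20,-1]
    - [0,0,0,0,0,-50,-1]
    - [0,0,0,0,0,-90,-1]
    - [0,0,0,0,0,-120,-1]
    - [0,0,0,0,0,-120,-1]
    - [0,0,0,0,0,-120,-1]
  force: 40

```text
time_s: 3.4
ee_pos: [464.9, 241.0, 139.1]
ee_rot: [-180.0, -0.0, -170.5]
force: [0.3, 0.1, -2.4]
gripper_width: 15.5
gripper_force: 40.0
```

```bash
python3 - <<'E'
from h import *
s=state();print(s['time_s'],s['ee_pos'],s['ee_rot'],s['gripper_width'],s['gripper_force'],s['force'])
C=cam('top')
# coarse plate: crop px of front edge corners / back corners
k=3.2
uv=[(95+a/k,125+b/k) for a,b in [(555,236),(770,203),(527,62),(740,33)]]
p,r=fit(C,[(-100,120,10),(-100,-120,10),(100,120,10),(100,-120,10)],uv,0,[576,-270,8]);print(p,r.round(1).tolist())
# look pose: square origin at plate (-160,-20)
A=rot([0,0,p[2]])
G=A@[-190,-40,0]+[p[0],p[1],0]
print(delta(s,[G[0],G[1],140],p[2]+90))
E
```

```text
3.4 [464.85874053 240.98569752 139.08756171] [-1.79969656e+02 -4.75318953e-02 -1.70519579e+02] 15.528917501530335 39.98792588710785 [ 0.29577987  0.05382147 -2.43856719]
[ 579.06754354 -271.83916459    8.0208579 ] [[-0.2, -0.1], [0.5, 0.3], [0.2, -0.1], [-0.6, -0.1]]
(array([-6.000e-02, -1.000e-02,  9.146e+01]), array([ 1.628e+02, -5.598e+02, -5.000e-01]))
```

Emit:
carry_out:
  commands:
    - [0,0,3,5,-18,0,-1]
    - [0,0,8,13,-45,0,-1]
    - [0,0,13,22,-75,0,-1]
    - [0,0,18,31,-106,0,-1]
    - [0,0,23,40,-138,0,-1]
    - [0,0,28,49,-170,0,-1]
    - [0,0,33,58,-202,0,-1]
    - [0,0,38,68,-234,0,-1]
    - [0,0,43.5,77,-266,0,-1]
    - [0,0,49,87,-298,0,-1]
    - [0,0,54.5,96,-330,0,-1]
    - [0,0,60,105,-362,0,-1]
    - [0,0,65.5,115,-394,0,-1]
    - [0,0,71,124,-426,0,-1]
    - [0,0,76,134,-458,0,-1]
    - [0,0,81,143,-490,0,-1]
    - [0,0,86,151,-520,0,-1]
    - [0,0,89.5,158,-545,0,-1]
    - [0,0,91.5,162.8,-560,0,-1]
    - [0,0,91.5,162.8,-560,0,-1]

```text
time_s: 5.4
ee_pos: [396.0, -338.5, 137.7]
ee_rot: [-179.9, -0.1, 97.9]
force: [0.3, 0.3, -2.6]
gripper_width: 15.6
gripper_force: 40.0
```

Emit:
carry_out:
  commands:
    - [0,0,0,0,0,0,-1]
    - [0,0,0,0,0,0,-1]

```text
time_s: 5.6
ee_pos: [396.7, -336.3, 139.0]
ee_rot: [-179.9, -0.1, 98.0]
force: [0.8, -0.7, -2.8]
gripper_width: 15.3
gripper_force: 40.0
```

```bash
python3 - <<'E'
from h import *
import json
s=state();im=grab_frame('wrist')[:,:,::-1]
json.dump({k:np.array(s[k]).tolist() for k in('ee_pos','ee_rot')},open('s3.json','w'))
print(s['time_s'],s['ee_pos'],s['ee_rot'],s['qvel'].max(),s['force'])
cv2.imwrite('pics/w3.png',im); cv2.imwrite('pics/w3b.png',cv2.resize(im,(800,600),interpolation=cv2.INTER_CUBIC))
E
```

```text
5.6 [ 396.74672823 -336.25368802  138.98639387] [-1.79944669e+02 -1.09282372e-01  9.80480823e+01] 0.40647980364812786 [ 0.76045286 -0.7474307  -2.83175817]
```

View pics/w3b.png

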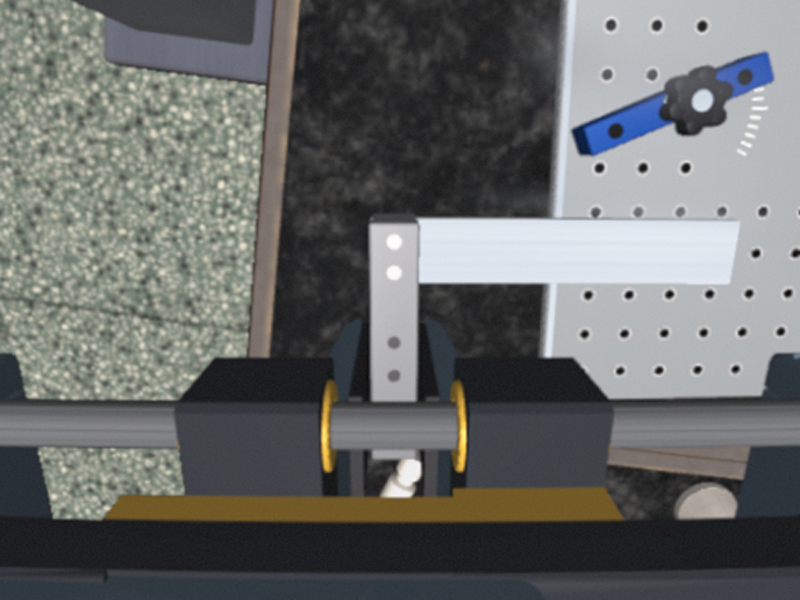

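The square hangs level, with its blade at (418..738, 217..284). The plate's front edge is near x≈546–575, the knob centre is at (703,100), and the fence is at about +22°. I'll fit the plate from the edge line and the knob.

```bash
python3 - <<'E'
from h import *
g=cv2.imread('pics/w3.png',0)
for v in (5,30,60,90,120,134,195,215): print(v,g[v,342:374].tolist())
# square in hand: bright blade edges
for u in (290,340,400,440): print(u,g[132:150,u].tolist(),g[174:188,u].tolist())
for v in(160,165,200): print(v,g[v,230:275].tolist())
E
```

```text
5 [52, 54, 59, 56, 59, 53, 53, 48, 51, 49, 50, 50, 51, 48, 50, 54, 74, 94, 104, 129, 159, 196, 220, 226, 226, 224, 209, 196, 194, 194, 194, 195]
30 [66, 68, 71, 70, 71, 74, 79, 84, 91, 95, 90, 83, 77, 78, 85, 94, 105, 119, 139, 167, 193, 208, 212, 212, 203, 190, 185, 184, 183, 183, 186, 187]
60 [45, 44, 44, 48, 43, 46, 43, 46, 51, 52, 52, 58, 67, 80, 94, 105, 134, 164, 197, 216, 218, 219, 212, 196, 189, 190, 190, 190, 189, 190, 189, 191]
90 [51, 50, 44, 36, 32, 32, 29, 32, 32, 34, 46, 67, 89, 113, 135, 162, 196, 216, 220, 220, 213, 198, 193, 192, 182, 138, 75, 36, 30, 33, 30, 30]
120 [45, 41, 44, 44, 44, 44, 44, 41, 44, 62, 85, 107, 130, 158, 188, 213, 219, 221, 212, 195, 189, 189, 190, 190, 189, 191, 188, 189, 190, 191, 191, 189]
134 [49, 54, 56, 59, 58, 61, 59, 64, 75, 91, 115, 133, 158, 189, 210, 218, 218, 211, 195, 186, 188, 187, 188, 187, 188, 189, 189, 187, 187, 188, 188, 188]
195 [34, 32, 36, 39, 62, 91, 112, 142, 169, 203, 226, 228, 224, 205, 189, 183, 184, 185, 186, 186, 186, 184, 185, 185, 184, 185, 185, 184, 185, 186, 183, 182]
215 [50, 50, 53, 71, 95, 117, 152, 184, 220, 
[... 714 characters left out ...]
, 221, 194, 184, 183, 184, 184, 184]
160 [48, 41, 34, 38, 35, 59, 119, 166, 195, 200, 199, 200, 199, 200, 199, 198, 197, 199, 196, 197, 200, 204, 203, 202, 196, 195, 195, 194, 195, 195, 194, 193, 193, 193, 194, 193, 183, 161, 180, 218, 228, 227, 227, 227, 227]
165 [65, 57, 52, 43, 40, 53, 105, 161, 191, 199, 200, 199, 199, 200, 198, 195, 195, 196, 197, 195, 197, 196, 196, 195, 196, 196, 195, 195, 193, 193, 192, 193, 192, 194, 193, 192, 179, 168, 207, 227, 228, 228, 226, 227, 228]
200 [38, 44, 45, 46, 34, 34, 71, 136, 180, 191, 191, 190, 189, 189, 190, 189, 188, 187, 190, 188, 187, 187, 184, 186, 185, 185, 184, 185, 185, 184, 186, 184, 183, 184, 184, 183, 160, 102, 47, 32, 36, 41, 39, 36, 37]
```

```bash
python3 - <<'E'
from h import *
import json
s={k:np.array(v) for k,v in json.load(open('s3.json')).items()};C=cam('wrist',s)
g=cv2.imread('pics/w3.png',0).astype(float)
rows=[v for v in range(3,132)]+[v for v in range(190,222)]
def cross(v,thr,a,b):
    for u in range(a,b):
        if g[v,u]<thr<=g[v,u+1]: return u+(thr-g[v,u])/(g[v,u+1]-g[v,u])
for thr,z in((75,0),(140,10),(180,10),(205,10)):
    P=np.array([(cross(v,thr,340,372),v) for v in rows if cross(v,thr,340,372) and not(20<v<45)])
    W=px2w(C,P,z)
    c=np.polyfit(W[:,1],W[:,0],1);r=W[:,0]-np.polyval(c,W[:,1]);m=abs(r)<1;c=np.polyfit(W[m,1],W[m,0],1)
    print(thr,z,'yaw',np.degrees(np.arctan(-c[0])).round(2),'x at y=-290',np.polyval(c,-290).round(2),'std',r[m].std().round(2))
k=.64;f=lambda l:(np.array(l,float)+.5)*k-.5
pv=px2w(C,f([(703,100)]),54)[0];print('pivot',pv)
# square in hand
sq=[(-16,0,24),(109,0,14.5),(109,-22,14.5),(0,-22,14.5)]
q,r=fit(C,sq,f([(370,222),(739,221),(732,284),(419,283.5)]),s['ee_pos'][2]-15,[390,-290,8]);print('square',q,r.round(1).tolist())
A=rot([0,0,-(s['ee_rot'][2]-90)]);print('tcp in sq',A@(s['ee_pos']-[q[0],q[1],0]))
fc=px2w(C,f([(573,130),(765,54),(773,78),(585,155)]),[33.5,33.5,33.5,20]);print(fc.round(1), np.degrees(np.arctan2(fc[1,1]-fc[0,1],fc[1,0]-fc[0,0])))
E
```

```text
75 0 yaw 8.67 x at y=-290 483.17 std 0.34
140 10 yaw 8.54 x at y=-290 482.87 std 0.1
180 10 yaw 8.53 x at y=-290 484.04 std 0.08
205 10 yaw 8.51 x at y=-290 484.82 std 0.16
pivot [ 528.39064506 -220.29319544   54.        ]
square [ 398.05137406 -284.72614301    7.80848686] [[-0.2, 0.3], [2.2, -0.0], [-0.3, 0.1], [-0.4, -0.3]]
tcp in sq [ -8.50586276 -50.83739072 138.98639387]
[[ 476.4 -241.4   33.5]
 [ 565.6 -190.2   33.5]
 [ 573.3 -200.6   33.5]
 [ 490.2 -252.2   20. ]] 29.886255865871114
```

```bash
cat >> h.py <<'E'
PY=8.54
ex,ey=rot([0,0,PY])[:2,0],rot([0,0,PY])[:2,1]
PF=np.array([528.39,-220.29])-55.2*ex      # plate (-100,58)
def tcp(X,Y): # TCP for square origin at plate (-100+X, Y)
    return PF+(X-8.5)*ex+(Y-58-50.8)*ey
def where(s): d=s['ee_pos'][:2]-PF; return d@ex+8.5, d@ey+58+50.8
E
python3 - <<'E'
from h import *
s=state();print(where(s))
for z in(60,17): print(delta(s,[*tcp(-6,18),z],PY+90))
E
```

```text
(np.float64(-83.52427470289422), np.float64(13.53308868232503))
(array([-0.03, -0.08, -0.48]), array([ 5. , 77.5, 79.2]))
(array([-0.03, -0.08, -0.48]), array([  5. ,  77.6, 122.2]))
```

Emit:
carry_out:
  commands:
    - [0,-0.1,-0.5,2,25,10,-1]
    - [0,-0.1,-0.5,5,55,30,-1]
    - [0,-0.1,-0.5,5,77.5,55,-1]
    - [0,-0.1,-0.5,5,77.5,80,-1]
    - [0,-0.1,-0.5,5,77.5,100,-1]
    - [0,-0.1,-0.5,5,77.5,112,-1]
    - [0,-0.1,-0.5,5,77.5,119,-1]
    - [0,-0.1,-0.5,5,77.5,119,-1]
    - [0,-0.1,-0.5,5,77.5,119,-1]

```text
time_s: 6.55
ee_pos: [473.7, -322.3, 21.5]
ee_rot: [179.9, 0.2, 98.5]
force: [0.1, 0.7, -2.1]
gripper_width: 15.6
gripper_force: 40.0
```

```bash
python3 - <<'E'
from h import *
s=state();im=grab_frame('wrist')[:,:,::-1];print(s['ee_pos'],s['ee_rot'],where(s),s['force'],s['torque'])
cv2.imwrite('pics/w4.png',im);cv2.imwrite('pics/w4b.png',cv2.resize(im,(800,600),interpolation=cv2.INTER_CUBIC))
E
```

```text
[ 473.67123664 -322.31406939   21.49848981] [1.79925597e+02 1.62949050e-01 9.84736254e+01] (np.float64(-5.562623161316093), np.float64(16.03285694460628)) [ 0.11035453  0.6759986  -2.0887116 ] [-0.149588    0.01649706 -0.00836373]
```

View pics/w4b.png

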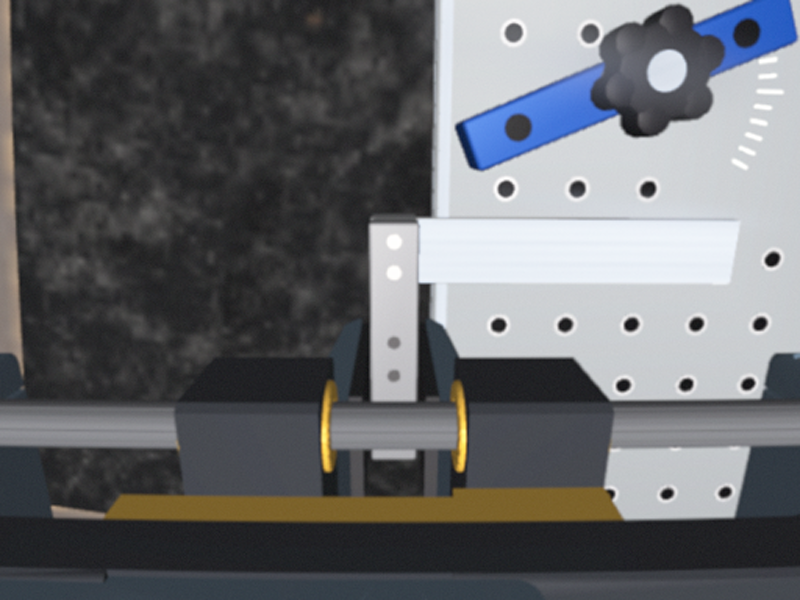

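The blade lies over the plate clear of the fence, and the stock is about 5 mm off the front edge (stock face at x=418, edge at about 436). Now I'll lower it to the desk.

Emit:
carry_out:
  commands:
    - [0,0,0,0,0,2,-1]
    - [0,0,0,0,0,4,-1]
    - [0,0,0,0,0,5.5,-1]
    - [0,0,0,0,0,5.5,-1]
    - [0,0,0,0,0,5.5,-1]

```text
time_s: 7.1
ee_pos: [473.1, -322.0, 15.1]
ee_rot: [-180.0, 0.1, 98.5]
force: [0.7, 0.7, -3.6]
gripper_width: 15.5
gripper_force: 40.0
```

```bash
python3 - <<'E'
from h import *
for i in range(3):
    s=state();grab_frame('side');print(s['time_s'],s['ee_pos'],s['ee_rot'],where(s),s['force'],s['torque'])
E
```

```text
7.1 [ 473.11235321 -321.96979206   15.09908642] [-1.79999668e+02  9.34949632e-02  9.84746788e+01] (np.float64(-6.064184806544425), np.float64(16.456311170771528)) [ 0.71296074  0.68208001 -3.62269621] [-0.11846058  0.09790062  0.00337761]
7.15 [ 473.11976854 -321.97081166   15.10026173] [-1.79999800e+02  9.29640550e-02  9.84732063e+01] (np.float64(-6.057003101901126), np.float64(16.454201699334448)) [-0.4815918  -0.17246112 -3.35748274] [-0.10024246  0.06445221 -0.01294208]
7.2 [ 473.1239934  -321.96586412   15.10472816] [-1.79999645e+02  9.47607567e-02  9.84759204e+01] (np.float64(-6.052090381281458), np.float64(16.458466989448993)) [ 0.80532245  0.03778065 -2.0576355 ] [-0.09526677  0.0561964   0.00115281]
```

Emit:
carry_out:
  commands:
    - [0,0,0,0,0,0.3,-1]
    - [0,0,0,0,0,0.6,-1]
    - [0,0,0,0,0,0.6,-1]

```text
time_s: 7.55
ee_pos: [473.2, -322.0, 15.0]
ee_rot: [180.0, 0.1, 98.5]
force: [-1.5, 0.5, 1.1]
gripper_width: 15.6
gripper_force: 40.0
```

Emit:
carry_out:
  commands:
    - [0,0,0,0,0,0.3,-1]
    - [0,0,0,0,0,0.6,-1]
    - [0,0,0,0,0,0.6,-1]

```text
time_s: 7.85
ee_pos: [473.1, -322.0, 14.9]
ee_rot: [180.0, 0.1, 98.5]
force: [-2.1, 0.5, 7.2]
gripper_width: 15.6
gripper_force: 40.0
```

Desk contact. I'll ease off slightly and bring the stock up to the front edge.

Emit:
carry_out:
  commands:
    - [0,0,0,0,1.5,-0.4,-1]
    - [0,0,0,0,3,-0.4,-1]
    - [0,0,0,0,4.2,-0.4,-1]
    - [0,0,0,0,4.7,-0.4,-1]
    - [0,0,0,0,4.7,-0.4,-1]

```text
time_s: 8.35
ee_pos: [476.2, -321.5, 14.9]
ee_rot: [-179.8, 0.1, 98.5]
force: [-6.2, -1.6, 8.1]
gripper_width: 15.6
gripper_force: 40.0
```

Emit:
carry_out:
  commands:
    - [0,0,0,0,0.4,0,-1]
    - [0,0,0,0,0.8,0,-1]
    - [0,0,0,0,0.8,0,-1]

```text
time_s: 8.65
ee_pos: [476.9, -321.4, 15.0]
ee_rot: [-179.8, 0.1, 98.5]
force: [-7.2, -0.6, 7.0]
gripper_width: 15.9
gripper_force: 40.0
```

Emit:
carry_out:
  commands:
    - [0,0,0,0,0.4,0,-1]
    - [0,0,0,0,0.8,0,-1]
    - [0,0,0,0,0.8,0,-1]

```text
time_s: 8.95
ee_pos: [477.7, -321.3, 15.0]
ee_rot: [-179.8, 0.1, 98.5]
force: [-6.3, -1.1, 7.9]
gripper_width: 15.6
gripper_force: 40.0
```

Emit:
carry_out:
  commands:
    - [0,0,0,0,0.4,-0.5,-1]
    - [0,0,0,0,0.8,-0.5,-1]
    - [0,0,0,0,0.8,-0.5,-1]

```text
time_s: 9.25
ee_pos: [479.5, -321.0, 14.9]
ee_rot: [-179.9, 0.1, 98.5]
force: [-5.1, -1.7, 4.6]
gripper_width: 15.6
gripper_force: 40.0
```

Emit:
carry_out:
  commands:
    - [0,0,0,0,0.4,0,-1]
    - [0,0,0,0,0.8,0,-1]
    - [0,0,0,0,0.8,0,-1]

```text
time_s: 9.55
ee_pos: [479.6, -321.0, 14.9]
ee_rot: [-179.8, 0.1, 98.5]
force: [-8.1, -1.6, 6.2]
gripper_width: 15.7
gripper_force: 40.0
```

```bash
python3 - <<'E'
from h import *
s=state();print(s['time_s'],s['ee_pos'],s['ee_rot'],where(s),s['force'],s['torque'])
E
```

```text
9.55 [ 479.59906928 -321.03953201   14.92858964] [-1.79841196e+02  8.18880425e-02  9.85344904e+01] (np.float64(0.4887528293514869), np.float64(16.41298061314812)) [-8.13537227 -1.62139496  6.17472159] [-0.44299237  1.4092372   0.07160692]
```

Flush contact with the front edge, at yaw 98.53. I'll press slightly harder and slide toward the fence.

Emit:
carry_out:
  commands:
    - [0,0,0,0,0.6,-0.2,-1]
    - [0,0,0,2,1,-0.2,-1]
    - [0,0,0,5,1,-0.2,-1]
    - [0,0,0,8,1,-0.2,-1]
    - [0,0,0,11,1,-0.2,-1]
    - [0,0,0,14,1,-0.2,-1]
    - [0,0,0,17,1,-0.2,-1]
    - [0,0,0,19,1,-0.2,-1]
    - [0,0,0,21,1,-0.2,-1]
    - [0,0,0,21,1,-0.2,-1]

```text
time_s: 10.55
ee_pos: [477.2, -304.5, 15.3]
ee_rot: [-179.8, 0.5, 98.7]
force: [-11.3, -15.9, 2.6]
gripper_width: 15.4
gripper_force: 40.0
```

```bash
python3 - <<'E'
from h import *
s=state();print(s['time_s'],s['ee_pos'],s['ee_rot'],where(s),s['force'],s['torque'])
E
```

```text
10.55 [ 477.23577362 -304.49169859   15.34251747] [-179.80877568    0.53010444   98.70019896] (np.float64(0.6090109583478345), np.float64(33.128287821144426)) [-11.3166143  -15.91940087   2.55851554] [-3.05267489  2.18222625  0.01551982]
```

Emit:
carry_out:
  commands:
    - [0,0,0,2,0,0,-1]
    - [0,0,0,4,0,0,-1]
    - [0,0,0,6,0,0,-1]
    - [0,0,0,8,0,0,-1]
    - [0,0,0,10,0,0,-1]
    - [0,0,0,11,0,0,-1]
    - [0,0,0,12,0,0,-1]
    - [0,0,0,12,0,0,-1]

```text
time_s: 11.35
ee_pos: [475.4, -292.5, 15.3]
ee_rot: [-179.8, 0.5, 98.7]
force: [-12.8, -16.0, 3.0]
gripper_width: 16.0
gripper_force: 40.0
```

```bash
python3 - <<'E'
from h import *
s=state();print(s['time_s'],s['ee_pos'],s['ee_rot'],where(s),s['force'],s['torque'])
im=grab_frame('wrist')[:,:,::-1]
cv2.imwrite('pics/w5.png',im);cv2.imwrite('pics/w5b.png',cv2.resize(im,(800,600),interpolation=cv2.INTER_CUBIC))
E
```

```text
11.35 [ 475.43267241 -292.48584538   15.28962496] [-179.80278953    0.50454976   98.69613561] (np.float64(0.6087690139849489), np.float64(45.268785557374)) [-12.77486349 -15.96004139   2.95235955] [-2.96918105  2.17038945 -0.02351042]
```

View pics/w5b.png

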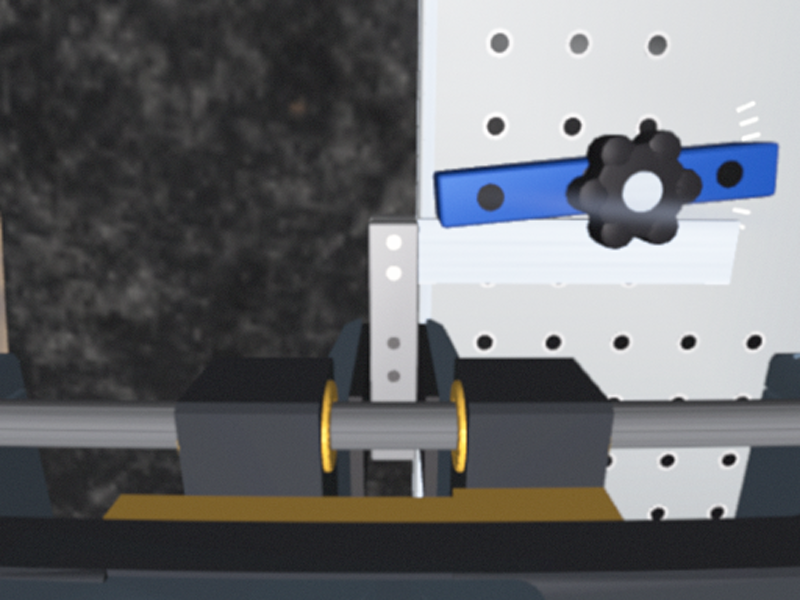

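The fence is swinging, with about 5° left, and the stock is flush along the edge at x≈418. I'll continue in finer steps and watch for the force rise.

Emit:
carry_out:
  commands:
    - [0,0,0,1,0,0,-1]
    - [0,0,0,2,0,0,-1]
    - [0,0,0,3,0,0,-1]
    - [0,0,0,3,0,0,-1]

```text
time_s: 11.8
ee_pos: [475.0, -289.5, 15.3]
ee_rot: [-179.8, 0.5, 98.7]
force: [-11.9, -15.7, 3.7]
gripper_width: 15.4
gripper_force: 40.0
```

Emit:
carry_out:
  commands:
    - [0,0,0,0.5,0,0,-1]
    - [0,0,0,1,0,0,-1]
    - [0,0,0,1,0,0,-1]

```text
time_s: 12.1
ee_pos: [474.8, -288.6, 15.3]
ee_rot: [-179.8, 0.5, 98.7]
force: [-11.5, -16.2, 2.4]
gripper_width: 15.6
gripper_force: 40.0
```

Emit:
carry_out:
  commands:
    - [0,0,0,0.4,0,0,-1]
    - [0,0,0,0.8,0,0,-1]
    - [0,0,0,0.8,0,0,-1]

```text
time_s: 12.4
ee_pos: [474.7, -287.9, 15.3]
ee_rot: [-179.8, 0.5, 98.7]
force: [-12.3, -17.2, 3.6]
gripper_width: 15.5
gripper_force: 40.0
```

```bash
python3 - <<'E'
from h import *
s=state();print(s['time_s'],s['ee_pos'],s['ee_rot'],where(s),s['force'],s['torque'])
E
```

```text
12.4 [ 474.70979869 -287.87914193   15.26448344] [-179.80043523    0.511936     98.6971825 ] (np.float64(0.57800491952952), np.float64(49.9317585030085)) [-12.26558281 -17.17648505   3.57219898] [-3.07560578  2.15435823 -0.0392583 ]
```

Emit:
carry_out:
  commands:
    - [0,0,0,0.4,0,0,-1]
    - [0,0,0,0.4,0,0,-1]

```text
time_s: 12.6
ee_pos: [474.7, -287.7, 15.3]
ee_rot: [-179.8, 0.5, 98.7]
force: [-12.1, -18.0, 3.3]
gripper_width: 15.9
gripper_force: 40.0
```

Emit:
carry_out:
  commands:
    - [0,0,0,0.4,0,0,-1]
    - [0,0,0,0.4,0,0,-1]

```text
time_s: 12.8
ee_pos: [474.7, -287.7, 15.3]
ee_rot: [-179.8, 0.6, 98.7]
force: [-11.7, -19.2, 2.6]
gripper_width: 15.8
gripper_force: 40.0
```

```bash
python3 - <<'E'
from h import *
s=state();print(s['time_s'],s['ee_pos'],s['ee_rot'],where(s),s['force'],s['torque'])
im=grab_frame('wrist')[:,:,::-1]
cv2.imwrite('pics/w6.png',im);cv2.imwrite('pics/w6b.png',cv2.resize(im[90:200,230:510],(800,314),interpolation=cv2.INTER_CUBIC))
E
```

```text
12.8 [ 474.67517537 -287.68096773   15.29143642] [-179.80776804    0.57306796   98.71282655] (np.float64(0.5731943285585084), np.float64(50.132876992919854)) [-11.65937887 -19.17695621   2.58140657] [-3.41457229  2.27288246 -0.03914478]
```

View pics/w6b.png

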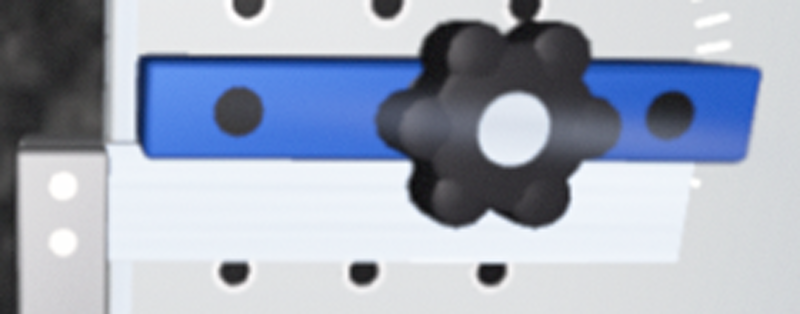

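Motion has stalled with the force rising. The fence's lower edge (150,157)→(745,162) runs parallel to the blade, so it looks flush. I'll press the stock a little harder to the edge, then release the pressure and back away along the edge.

Emit:
carry_out:
  commands:
    - [0,0,0,0,1,0,-1]
    - [0,0,0,0,2,0,-1]
    - [0,0,0,0.5,2,0,-1]
    - [0,0,0,0.5,2,0,-1]

```text
time_s: 13.25
ee_pos: [474.7, -287.6, 15.3]
ee_rot: [-179.6, 0.6, 98.8]
force: [-16.7, -23.0, 4.7]
gripper_width: 15.6
gripper_force: 40.0
```

```bash
python3 - <<'E'
from h import *
s=state();print(s['time_s'],s['ee_pos'],s['ee_rot'],where(s),s['force'],s['torque'])
E
```

```text
13.25 [ 474.72059529 -287.64119272   15.30969381] [-179.59981989    0.59416262   98.77682542] (np.float64(0.6240172364938363), np.float64(50.16546614014731)) [-16.71995574 -23.02226153   4.73410618] [-4.15094001  3.16073688 -0.12413263]
```

Emit:
carry_out:
  commands:
    - [0,0,0,-2,-1,0,-1]
    - [0,0,0,-4,-2,0,-1]
    - [0,0,0,-7,-2,0,-1]
    - [0,0,0,-11,-2,0,-1]
    - [0,0,0,-15,-3,0,-1]
    - [0,0,0,-20,-5,0,-1]
    - [0,0,0,-25,-7,0,-1]
    - [0,0,0,-30,-9,0,-1]
    - [0,0,0,-30,-9,0,-1]

```text
time_s: 14.15
ee_pos: [474.3, -313.8, 15.0]
ee_rot: [179.9, 0.2, 98.4]
force: [0.9, -0.6, -0.5]
gripper_width: 15.4
gripper_force: 40.0
```

Emit:
carry_out:
  commands:
    - [0,0,0,0,0,-5,-1]
    - [0,0,0,0,0,-20,-1]
    - [0,0,0,0,0,-50,-1]
    - [0,0,0,0,-20,-85,-1]
    - [0,0,0,0,-50,-125,-1]
    - [0,0,0,0,-77,-125,-1]
    - [0,0,0,0,-77,-125,-1]
    - [0,0,0,0,-77,-125,-1]

```text
time_s: 14.95
ee_pos: [397.0, -323.9, 140.0]
ee_rot: [180.0, 0.1, 98.4]
force: [0.2, 0.5, -4.0]
gripper_width: 15.5
gripper_force: 40.0
```

```bash
python3 - <<'E'
from h import *
s=state();C=cam('wrist',s);im=grab_frame('wrist')[:,:,::-1]
print(s['time_s'],s['ee_pos'],s['ee_rot'],where(s),s['force'])
cv2.imwrite('pics/w7.png',im);cv2.imwrite('pics/w7b.png',cv2.resize(im,(800,600),interpolation=cv2.INTER_CUBIC))
# fence angle from blue mask
h=cv2.cvtColor(im,cv2.COLOR_BGR2HSV);m=((h[...,0]>100)&(h[...,0]<125)&(h[...,1]>140)&(h[...,2]>120))
print(m.sum())
# lower edge (working face, top z=33.5)
P=[]
v,u=np.nonzero(m)
for c in range(u.min()+6,u.max()-6):
    r=v[u==c]
    if len(r)>8: P.append((c,r.max()+.5))
W=px2w(C,P,33.5);c=np.polyfit(W[:,0],W[:,1],1)
for _ in range(5):
    e=W[:,1]-np.polyval(c,W[:,0]);k=abs(e)<max(.6,1.5*np.median(abs(e)));c=np.polyfit(W[k,0],W[k,1],1)
print('face yaw',np.degrees(np.arctan(c[0])),k.sum(),len(P))
E
```

```text
14.95 [ 397.02868931 -323.88158752  139.98756323] [1.79986620e+02 1.06955230e-01 9.84149159e+01] (np.float64(-81.58816721998339), np.float64(25.864124667374085)) [ 0.16903653  0.4785195  -4.01421777]
1305
face yaw 8.388384028667472 55 66
```

View pics/w7b.png

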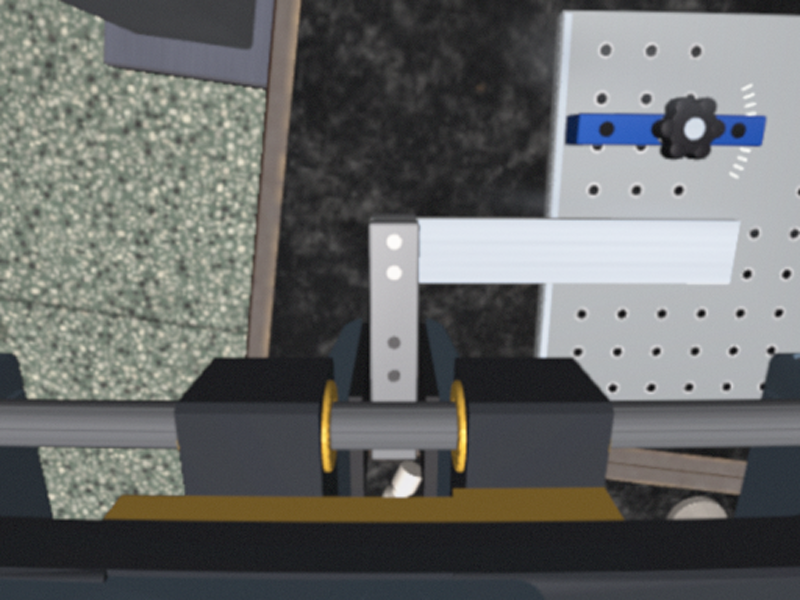

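The fence now stands at 8.4° against the plate's 8.5°, so it is square within measurement error. The square hasn't slipped in the grip: its blade tip is still at (739,221) px. Returning to the tray.

```bash
python3 - <<'E'
from h import *
print(delta(state(),[464.9,241.0,140],189.48))
E
```

```text
(array([-7.000e-02,  8.000e-02, -9.103e+01]), array([548.8, 149.7,  -1.2]))
```

Emit:
carry_out:
  commands:
    - [0,0,-3,18,5,0,-1]
    - [0,0,-8,45,12,0,-1]
    - [0,0,-13,75,20,0,-1]
    - [0,0,-18,106,29,0,-1]
    - [0,0,-23,138,38,0,-1]
    - [0,0,-28,170,46,0,-1]
    - [0,0,-33,202,55,0,-1]
    - [0,0,-38,234,64,0,-1]
    - [0,0,-43.5,266,73,0,-1]
    - [0,0,-49,298,81,0,-1]
    - [0,0,-54.5,330,90,0,-1]
    - [0,0,-60,362,99,0,-1]
    - [0,0,-65.5,394,107,0,-1]
    - [0,0,-71,426,116,0,-1]
    - [0,0,-76,456,124,0,-1]
    - [0,0,-81,486,133,0,-1]
    - [0,0,-86,514,140,0,-1]
    - [0,0,-89.5,536,146,0,-1]
    - [0,0,-91,548.8,149.7,-1.2,-1]
    - [0,0,-91,548.8,149.7,-1.2,-1]

```text
time_s: 17.0
ee_pos: [465.1, 242.8, 139.7]
ee_rot: [-179.9, -0.0, -170.4]
force: [-0.1, -0.1, -2.1]
gripper_width: 15.5
gripper_force: 40.0
```

Emit:
carry_out:
  commands:
    - [0,0,0,0,0,0,-1]
    - [0,0,0,0,0,0,-1]
    - [0,0,0,0,0,0,-1]

```text
time_s: 17.3
ee_pos: [464.6, 240.0, 140.3]
ee_rot: [-179.9, -0.0, -170.6]
force: [-0.3, -0.2, -2.9]
gripper_width: 15.6
gripper_force: 40.0
```

```bash
python3 - <<'E'
from h import *
s=state();print(s['time_s'],s['ee_pos'],s['ee_rot'],s['gripper_width'],s['force'])
print(delta(s,[464.9,241.0,50],189.48),delta(s,[464.9,241.0,21.5],189.48))
E
```

```text
17.3 [464.55479811 240.03611015 140.29234919] [-1.79884146e+02 -1.70580611e-02 -1.70610526e+02] 15.596357419335895 [-0.2513804  -0.20300084 -2.86524946]
(array([-0.12, -0.02, -0.09]), array([-0.5,  1.1, 90.3])) (array([-0.12, -0.02, -0.09]), array([ -0.5,   1.1, 118.8]))
```

Emit:
carry_out:
  commands:
    - [-0.1,0,-0.1,-0.5,1.1,30,-1]
    - [-0.1,0,-0.1,-0.5,1.1,65,-1]
    - [-0.1,0,-0.1,-0.5,1.1,90,-1]
    - [-0.1,0,-0.1,-0.5,1.1,105,-1]
    - [-0.1,0,-0.1,-0.5,1.1,113,-1]
    - [-0.1,0,-0.1,-0.5,1.1,117,-1]
    - [-0.1,0,-0.1,-0.5,1.1,117,-1]
    - [-0.1,0,-0.1,-0.5,1.1,117,-1]
    - [-0.1,0,-0.1,-0.5,1.1,117,-1]

```text
time_s: 18.2
ee_pos: [465.6, 242.3, 24.2]
ee_rot: [180.0, 0.1, -170.4]
force: [0.2, -0.1, -2.9]
gripper_width: 15.7
gripper_force: 40.0
```

```bash
python3 - <<'E'
from h import *
s=state();print(s['time_s'],s['ee_pos'],s['ee_rot'],s['gripper_width'],s['force'])
print(delta(s,[464.9,241.0,20.2],189.48))
E
```

```text
18.2 [465.64224493 242.28030024  24.16923813] [ 1.79966740e+02  1.05522298e-01 -1.70426127e+02] 15.679761329034815 [ 0.22016046 -0.14661469 -2.86715156]
(array([0.03, 0.11, 0.09]), array([ 1. , -1.1,  4. ]))
```

Emit:
carry_out:
  commands:
    - [0,0,0.1,0,-0.3,1.5,-1]
    - [0,0,0.1,0,-0.3,3,-1]
    - [0,0,0.1,0,-0.3,4,-1]
    - [0,0,0.1,0,-0.3,4.4,-1]
    - [0,0,0.1,0,-0.3,4.4,-1]

```text
time_s: 18.7
ee_pos: [465.1, 241.8, 19.9]
ee_rot: [180.0, 0.0, -170.5]
force: [-1.5, -2.1, 5.6]
gripper_width: 15.3
gripper_force: 40.0
```

It's seated on the trough floor. I'll ease off, open to 40 mm and lift away.

Emit:
carry_out:
  commands:
    - [0,0,0,0,0,-0.4,-1]
    - [0,0,0,0,0,-0.4,-0.4]
    - [0,0,0,0,0,-0.4,-0.2]
    - [0,0,0,0,0,-0.4,-0.1]
    - [0,0,0,0,0,-0.4,-0.1]
    - [0,0,0,0,0,-0.4,-0.1]
    - [0,0,0,0,0,-5,-0.1]
    - [0,0,0,0,0,-15,-0.1]
    - [0,0,0,0,0,-40,-0.1]
    - [0,0,0,10,30,-80,0.5]
    - [0,0,0,17,33,-111,1]
    - [0,0,0,17,33,-111,1]
    - [0,0,0,17,33,-111,1]
    - [0,0,0,17,33,-111,1]

```text
time_s: 20.1
ee_pos: [442.3, 270.9, 129.2]
ee_rot: [-180.0, -0.1, -170.5]
force: [-0.4, -0.7, -0.1]
gripper_width: 78.0
gripper_force: 0.0
```

```bash
python3 - <<'E'
from h import *
import json
s=state();im=np.ascontiguousarray(grab_frame('wrist')[:,:,::-1])
print(s['time_s'],s['ee_pos'],s['ee_rot'],s['force'],s['gripper_width'])
cv2.imwrite('pics/w8.png',im)
# compare blade/tray blobs between w1 and w8 in world coordinates
s1={k:np.array(v) for k,v in json.load(open('s1.json')).items()}
for n,i,S in(('w1',cv2.imread('pics/w1.png'),s1),('w8',im,s)):
    C=cam('wrist',S);g=cv2.cvtColor(i,cv2.COLOR_BGR2GRAY);h=cv2.cvtColor(i,cv2.COLOR_BGR2HSV)
    def blob(m,z):
        c=cv2.findContours(m.astype(np.uint8),cv2.RETR_EXTERNAL,cv2.CHAIN_APPROX_NONE)[0]
        best=[k for k in c if cv2.pointPolygonTest(k,(285,155),False)>=0 or z==17]
        b=max(best,key=cv2.contourArea)[:,0].astype(float)
        W=px2w(C,b,z)[:,:2].astype(np.float32);return cv2.minAreaRect(W)
    print(n,'blade',blob(g>200,19.5))
    print(n,'tray',blob((h[...,0]>8)&(h[...,0]<25)&(h[...,1]>130)&(np.arange(384)[:,None]<245),17))
    print(n,'felt+',blob((h[...,0]>55)&(h[...,0]<90)&(h[...,1]>80)&(np.arange(384)[:,None]<245)&(g<130),17))
# change outside: plate/fence and bystanders in top view
a=cv2.imread('pics/top0.png');b=grab_frame('top')[:,:,::-1];cv2.imwrite('pics/top1.png',b)
d=cv2.absdiff(a,np.ascontiguousarray(b)).max(2)>45
for nm,(x0,y0,x1,y1) in dict(ring=(195,210,230,240),sleeve=(192,172,216,196),plate=(258,132,340,200),caliper=(350,190,425,225)).items(): print(nm,d[y0:y1,x0:x1].sum())
E
```

```text
20.1 [442.32424765 270.89362317 129.24457113] [-1.79965601e+02 -8.33388027e-02 -1.70536863e+02] [-0.39824348 -0.72247773 -0.05510853] 78.00970857907596
w1 blade ((414.2622375488281, 296.62884521484375), (22.962181091308594, 109.24008178710938), 9.973281860351562)
w1 tray ((435.9826965332031, 301.6799011230469), (118.48404693603516, 189.2164764404297), 11.847996711730957)
w1 felt+ ((444.17095947265625, 328.04022216796875), (95.75663757324219, 120.6281967163086), 11.953019142150879)
w8 blade ((448.0426330566406, 292.4786376953125), (88.3509292602539, 125.7462387084961), 9.496320724487305)
w8 tray ((438.9468688964844, 302.24822998046875), (124.49443054199219, 189.21310424804688), 11.806174278259277)
w8 felt+ ((443.6073913574219, 327.905517578125), (97.55397033691406, 120.58345794677734), 11.815754890441895)
ring 0
sleeve 0
plate 146
caliper 0
```

```bash
python3 - <<'E'
from h import *
import json
s1={k:np.array(v) for k,v in json.load(open('s1.json')).items()}
for n,S in(('w1',s1),('w8',state())):
    C=cam('wrist',S);i=cv2.imread(f'pics/{n}.png');g=cv2.cvtColor(i,cv2.COLOR_BGR2GRAY)
    m=(g>215).astype(np.uint8);m=cv2.morphologyEx(m,cv2.MORPH_OPEN,np.ones((9,9)))
    for c in cv2.findContours(m,0,cv2.CHAIN_APPROX_NONE)[0]:
        if cv2.contourArea(c)>1500:
            r=cv2.minAreaRect(px2w(C,c[:,0].astype(float),19.5)[:,:2].astype(np.float32));print(n,cv2.boundingRect(c),np.round(r[0],1),np.round(r[1],1),round(r[2],2))
E
```

```text
w1 (223, 142, 127, 27) [414.2 296.7] [ 22.5 108.9] 9.88
w8 (224, 144, 127, 26) [414.5 295.3] [ 21.7 108.2] 9.44
```

```bash
python3 -c "
from workcell import workorder;print(workorder.job_done())"
```

```text
the job is handed in; nothing more can be done
None
```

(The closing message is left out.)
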